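Lay the honed leather tools on the sloped rest

ROBOT

A 6-joint arm with a two-finger parallel gripper is mounted at the origin on a cart in front of the work surface, level with it; the furniture and walls round the work are solid. World frame = base frame: x ahead of the robot, y to its left, z up, the work surface at z = 0. Lengths are in m, angles in rad, forces in N, time in s.
With the tool pointing down it reaches from about 0.275 to 0.875 m from the base axis. Payload 12.5 kg.
Tool frame: the origin (TCP) lies at the very end of the fingers, on their centre line; the grasp point (between the pads) lies 19 mm behind it; x points along the fingers, y is the direction in which the jaws open and shut, and the axes are right-handed (so a half turn about x gives the same grasp; the last joint's range is limited). The gripper opens to 85 mm and grips with 20 to 120 N. Pads are 22 mm wide; open, the fingers measure 114 mm over their backs; the gripper's body (76 mm by 85 mm) begins 54 mm behind the grasp point. The pads swing forward as they close: fully open they stand 13 mm farther back than shut.
Start: joints at [1.088, 0.351, 1.652, -0, 1.139, -0.085], TCP at [0.213, 0.507, 0.231] pointing down, gripper open.
Joint ranges: [-2.75, 2.75], [-0.79, 2.1], [0.01, 2.65], [-1.57, 4.71], [0.07, 3.14], [-2.87, 2.87]. Speed limits (rad/s): [2.22, 2.22, 2.79, 3.14, 3.14, 3.14].

INTERFACE

Orientations are given as a 3x3 rotation matrix whose columns are the frame's x, y, z axes.
In Python, from bench import manip gives the robot as it stands. Calls block until the motion is done:
- manip.move_ptp(position, orientation): joint-space move of the TCP to a pose.
- manip.move_l(position, attitude=None, max_speed=0.15): straight line of the TCP; attitude=None keeps the orientation; max_speed is the mean speed in m/s.
- manip.move_j(angles): joint-space move.
- manip.set_gripper(opening, effort=None): opening from 0.0 (shut) to 1.0 (fully open); effort is the grip in N (None keeps the last); returns when the fingers have stopped.
- manip.dwell(seconds).
- manip.inverse_kinematics(position, orientation): joint angles nearest the present ones, or None.
- manip.grab_frame(name): name is "side" or "top" or "wrist"; returns (picture, depth): 384x512x3 uint8, red, green, blue; 384x512 float32, m along the optical axis (not along the pixel's ray), 0 where there is no reading.
- manip.get_calibration(name): a dict with "camera_matrix" (3x3 intrinsics, pixels), "R" (3x3) and "t" (3): a world point X has camera coordinates R X + t. Camera axes: x right, y down, z forward; pixel columns grow to the right and rows downward; lengths in m; the calibration is good to about 2 mm. A picture is of the moment at which its call begins: read the wrist's pose just before it. get_calibration takes no time and is no camera call; for the wrist camera it gives the pose at the moment of the call.
A pose or a line that the arm cannot do raises manip.Unreachable and nothing moves.
- manip.sign_off(): hands the job in, once; it reports no verdict.
Trained networks look in the newest picture that a camera, given by its name, has taken for a name from the list of things; names that differ only in an ending like _2 or _b are one class to them, and where a whole thing is asked for, a point or a joint stands for the part that bears it (a point fixed in the world has none). Each returns a list of dicts, best first, with "confidence" (0 to 1); they miss things now and then, are a little off and sometimes report something else, mostly with a low value. They report only what shows in the picture. A call takes as long as a camera call.
- manip.look_for(camera, name): "at" ([x, y, z] in m, in world coordinates, good to about 4 mm: the middle of the surface that is visible of it).
Readings, each from a call of its own:
- manip.current_time(): time.
- manip.current_qpos(): joint angles.
- manip.current_joint_vel(): joint speeds.
- manip.current_joint_torque(): joint torques, N m.
- manip.current_ee_pos(): TCP position.
- manip.current_tcp_rot(): TCP orientation.
- manip.current_force(): force on the tool from outside, world axes, zero at the start.
- manip.current_ft_torque(): the same for the moment, N m.
- manip.current_grip_width(): opening from 0.0 (shut) to 1.0 (fully open).
Only numpy, scipy, OpenCV 4.12 (cv2) and the standard library are available. Lean on these libraries where they do the work, as an engineer would, in place of code of your own. Each camera call takes 0.05 s, during which the arm holds its last target.

TASK

Put the loose leather-working tools on the bare table top right of the knee notch (awl, edge beveller, bone folder, pricking iron, whichever are there; not those on the brown mat) away on the sloped tool rest: first swing its keeper bar fully up and back, lay each tool across both rails in a lane of its own with its handle end down-slope towards the stop lip and its point or teeth up-slope, then swing the keeper bar fully down over them. The tools are brittle, so hold them with a light grip, never above 45 N, and set them down on the rest without dropping or pressing them (no more than 20 N). Leave the tape measure where it is.

Things in the scene. Friction and masses are not known exactly. Their poses are not given: they have to be found in the camera images.
- tool_rest: Fixed wooden tool rest, 165 mm deep, 292 mm wide (own y). Origin: centre of its underside; own x points level, up-slope, away from the robot; z up. Two narrow rails (10 mm thick) run across it along y, 46 mm clear between them, open between them down to z = 12 mm; hinge posts to z = 100 mm. A stop lip, 12 mm above the plane of the rail tops, runs along the front, 71 mm down-slope of the lane centres.
- lane_0 (a point): Centre of the leftmost lane (largest own y): midway between the two rails, in the plane of their tops, 58 mm above the table; the plane rises 15 degrees towards the rest's +x; rail centres 28 mm down- and up-slope. Site axes are those of the rest (level). Lanes are 65 mm apart, parted by brass studs 6 mm wide, 12 mm tall on both rails.
- lane_1 (a point): Centre of lane 1 of the tool rest (next to the right): in the plane of the rail tops, midway between the rails, 58 mm above the table. Axes those of the tool rest (level, not sloped).
- lane_2 (a point): Centre of lane 2 of the tool rest (next to the right): in the plane of the rail tops, midway between the rails, 58 mm above the table. Axes those of the tool rest (level, not sloped).
- lane_3 (a point): Centre of lane 3 of the tool rest (rightmost): in the plane of the rail tops, midway between the rails, 58 mm above the table. Axes those of the tool rest (level, not sloped).
- keeper (a joint): Hinge angle (rad) of the keeper bar, a steel bow across all lanes of the rest: 0 = fully down (level, pointing to the robot, over the lane centres), 1.9 = fully up and back, at its stop. It stays where it is left; turning it takes about 2.5 N at the bar. Starts down.
- keeper_grip (a point): Middle of the keeper's cross bar, in the dark wooden sleeve (16 mm thick, 40 mm long along the rest's own y; the bar beside it is 8 mm thick) to hold it by. It moves on a circle of 92 mm radius about the hinge; down, it is 94 mm above the table.
- keeper_hinge (a point): Point on the keeper's hinge axis, at mid width of the rest, 94 mm above the table; the axis runs along the rest's own y.
- awl_rose: Awl with dark turned wooden handle, 135 mm long, to 24 mm thick, 60 g, lying on its side. Origin: mid length, underside. Own y runs along it to the handle's butt, z up as it lies. Handle from y = -12 to 68 mm, its axis 12 mm above the underside; slim shank (4.4 mm) on to y = -68 mm. Hold and support it about y = +20 mm. Brittle: grip at most 45 N, press on the rest at most 20 N. May be absent.
- edge_beveller: Edge beveller, pale wooden handle, 145 mm long, to 24 mm thick, 60 g, lying on its side. Origin: mid length, underside. Own y runs along it to the handle's butt, z up as it lies. Handle from y = -8 to 72 mm, its axis 12 mm above the underside; slim shank (4.4 mm) on to y = -72 mm. Hold and support it about y = +20 mm. Brittle: grip at most 45 N, press on the rest at most 20 N. May be absent.
- bone_folder: Cream bone folder, a flat bar 153 x 22 x 8 mm, 25 g. Origin: its centre, underside; own y along it to its handle end (the squarer one; the working end at -y is pointed), z up as it lies. Hold and support it about y = +8 mm. Brittle: grip at most 45 N, press on the rest at most 20 N. May be absent.
- stitch_chisel: Steel pricking iron 116 mm long, 80 g: square shank 12 x 12 mm from x = -58 to +27 mm, then a toothed head 30 mm wide, 8 to 12 mm thick. Origin near mid length, underside; own x along it to the teeth (working end), z up as it lies. Hold and support it about x = -5 mm. Brittle: grip at most 45 N, press on the rest at most 20 N. May be absent.
- tape_roll: Rolled measuring tape with a pink clip, 79 x 62 x 30 mm, a bystander. Origin at its centre, underside.

How it is judged:
On the way, in this order (a step that is already met when the one before it is completed fails the run):
1. the keeper bar is swung up and back (value of joint keeper above 1.6 rad), for 0.2 s.
2. every tool lies in a lane of its own, released, with the keeper still up (angle between awl_rose's own y axis and vertical between 1.6 and 2 rad and (y of awl_rose in the frame of lane_0 between -0.02 and 0.02 m or y of awl_rose in the frame of lane_1 between -0.02 and 0.02 m or y of awl_rose in the frame of lane_2 between -0.02 and 0.02 m or y of awl_rose in the frame of lane_3 between -0.02 and 0.02 m) and x of awl_rose in the frame of lane_0 between -0.06 and 0.06 m and z of awl_rose in the frame of lane_0 between -0.02 and 0.03 m and angle between edge_beveller's own y axis and vertical between 1.6 and 2 rad and (y of edge_beveller in the frame of lane_0 between -0.02 and 0.02 m or y of edge_beveller in the frame of lane_1 between -0.02 and 0.02 m or y of edge_beveller in the frame of lane_2 between -0.02 and 0.02 m or y of edge_beveller in the frame of lane_3 between -0.02 and 0.02 m) and x of edge_beveller in the frame of lane_0 between -0.06 and 0.06 m and z of edge_beveller in the frame of lane_0 between -0.02 and 0.03 m and angle between bone_folder's own y axis and vertical between 1.6 and 2 rad and (y of bone_folder in the frame of lane_0 between -0.02 and 0.02 m or y of bone_folder in the frame of lane_1 between -0.02 and 0.02 m or y of bone_folder in the frame of lane_2 between -0.02 and 0.02 m or y of bone_folder in the frame of lane_3 between -0.02 and 0.02 m) and x of bone_folder in the frame of lane_0 between -0.06 and 0.06 m and z of bone_folder in the frame of lane_0 between -0.02 and 0.03 m and angle between stitch_chisel's own x axis and vertical between 1.15 and 1.54 rad and (y of stitch_chisel in the frame of lane_0 between -0.02 and 0.02 m or y of stitch_chisel in the frame of lane_1 between -0.02 and 0.02 m or y of stitch_chisel in the frame of lane_2 between -0.02 and 0.02 m or y of stitch_chisel in the frame of lane_3 between -0.02 and 0.02 m) and x of stitch_chisel in the frame of lane_0 between -0.06 and 0.06 m and z of stitch_chisel in the frame of lane_0 between -0.02 and 0.03 m and contact force between the fingers and awl_rose below 0.05 N and contact force between the fingers and edge_beveller below 0.05 N and contact force between the fingers and bone_folder below 0.05 N and contact force between the fingers and stitch_chisel below 0.05 N and distance between each of edge_beveller, bone_folder, stitch_chisel and awl_rose above 0.045 m and distance between each of bone_folder, stitch_chisel and edge_beveller above 0.045 m and distance between stitch_chisel and bone_folder above 0.045 m and value of joint keeper above 1.2 rad), for 0.2 s.
3. the keeper bar is down again (value of joint keeper below 0.12 rad), for 0.2 s.
At the end, for the whole second after the job is handed in: Every tool present lies at rest on both rails of the tool rest, its origin within 20 mm of the middle of a lane across the rest and within 60 mm of the lane centre along it, handle end lower than working end, no two closer than 45 mm; the keeper bar is down (below 0.12 rad) (angle between awl_rose's own y axis and vertical between 1.6 and 2 rad and (y of awl_rose in the frame of lane_0 between -0.02 and 0.02 m or y of awl_rose in the frame of lane_1 between -0.02 and 0.02 m or y of awl_rose in the frame of lane_2 between -0.02 and 0.02 m or y of awl_rose in the frame of lane_3 between -0.02 and 0.02 m) and x of awl_rose in the frame of lane_0 between -0.06 and 0.06 m and z of awl_rose in the frame of lane_0 between -0.02 and 0.03 m and angle between edge_beveller's own y axis and vertical between 1.6 and 2 rad and (y of edge_beveller in the frame of lane_0 between -0.02 and 0.02 m or y of edge_beveller in the frame of lane_1 between -0.02 and 0.02 m or y of edge_beveller in the frame of lane_2 between -0.02 and 0.02 m or y of edge_beveller in the frame of lane_3 between -0.02 and 0.02 m) and x of edge_beveller in the frame of lane_0 between -0.06 and 0.06 m and z of edge_beveller in the frame of lane_0 between -0.02 and 0.03 m and angle between bone_folder's own y axis and vertical between 1.6 and 2 rad and (y of bone_folder in the frame of lane_0 between -0.02 and 0.02 m or y of bone_folder in the frame of lane_1 between -0.02 and 0.02 m or y of bone_folder in the frame of lane_2 between -0.02 and 0.02 m or y of bone_folder in the frame of lane_3 between -0.02 and 0.02 m) and x of bone_folder in the frame of lane_0 between -0.06 and 0.06 m and z of bone_folder in the frame of lane_0 between -0.02 and 0.03 m and angle between stitch_chisel's own x axis and vertical between 1.15 and 1.54 rad and (y of stitch_chisel in the frame of lane_0 between -0.02 and 0.02 m or y of stitch_chisel in the frame of lane_1 between -0.02 and 0.02 m or y of stitch_chisel in the frame of lane_2 between -0.02 and 0.02 m or y of stitch_chisel in the frame of lane_3 between -0.02 and 0.02 m) and x of stitch_chisel in the frame of lane_0 between -0.06 and 0.06 m and z of stitch_chisel in the frame of lane_0 between -0.02 and 0.03 m and distance between each of edge_beveller, bone_folder, stitch_chisel and awl_rose above 0.045 m and distance between each of bone_folder, stitch_chisel and edge_beveller above 0.045 m and distance between stitch_chisel and bone_folder above 0.045 m and value of joint keeper below 0.12 rad and linear speed of each of awl_rose, edge_beveller, bone_folder, stitch_chisel below 0.02 m/s); the robot touches nothing.
It fails at once if a tool is squeezed with more than 45 N on each finger (90 N in all) (contact force between the fingers and awl_rose above 90 N or contact force between the fingers and edge_beveller above 90 N or contact force between the fingers and bone_folder above 90 N or contact force between the fingers and stitch_chisel above 90 N).
It fails at once if a tool is pressed or dropped on the rest with more than 20 N (contact force between any of awl_rose, edge_beveller, bone_folder, stitch_chisel and tool_rest above 20 N).
It fails at once if the tape measure is moved (distance of tape_roll from where it was at the start of the episode above 0.06 m).
Of awl_rose, edge_beveller, bone_folder, stitch_chisel only 3 to 4 are there at a start; the rules pass over those that are not, and their reading is None.
At some moment in a run one of awl_rose, edge_beveller, bone_folder, stitch_chisel may be knocked a few centimetres aside while the robot is not near it.
It also fails if it takes over 210 s, if anything falls off the work surface, if the arm or the gripper's body presses on something with over 40 N, if the wrist force passes 120 N, or if a joint passes its speed limit or range.

## Working session

There is one attempt and no reset: what is moved stays moved. The work goes in short steps, each a Python script; the robot and the scene stay as the last script left them, time stands still between calls to the robot, and variables do not carry over. Pictures are saved under pics/ and viewed, and the job is handed in when it is done.

```bash
ls; mkdir -p pics
cat > h.py <<'E'
import numpy as np, cv2
from bench import manip
def snap(cam,fn):
    c=manip.get_calibration(cam); im,d=manip.grab_frame(cam)
    cv2.imwrite('pics/'+fn+'.png',im[:,:,::-1]); np.savez('pics/'+fn+'.npz',im=im,d=d,K=c['camera_matrix'],R=c['R'],t=c['t'])
    return im,d,c
def world(c,d,u,v):
    K=np.array(c['camera_matrix']);z=d[v,u]
    p=np.stack([(u-K[0,2])/K[0,0]*z,(v-K[1,2])/K[1,1]*z,z],-1)
    return (p-np.array(c['t']))@np.array(c['R'])
def cloud(c,d):
    v,u=np.mgrid[0:d.shape[0],0:d.shape[1]]
    return world(c,d,u,v)
def proj(c,P):
    q=np.array(c['R'])@np.array(P)+np.array(c['t']);q=np.array(c['camera_matrix'])@q
    return q[:2]/q[2]
E
python3 - <<'E'
from h import *
print(manip.current_time())
for cam in ['top','side','wrist']:
    snap(cam,cam+'0')
    for n in ['tool_rest','keeper_grip','awl_rose','edge_beveller','bone_folder','stitch_chisel','tape_roll']:
        r=manip.look_for(cam,n)
        print(cam,n,[(np.round(x['at'],3).tolist(),round(x['confidence'],2)) for x in r])
print(manip.current_time())
E
```

```text
pics
0.0
top tool_rest [([0.477, 0.325, 0.01], 0.64)]
top keeper_grip [([0.478, 0.331, 0.098], 0.6)]
top awl_rose []
top edge_beveller [([0.531, -0.223, 0.024], 0.46)]
top bone_folder [([0.406, -0.241, 0.009], 0.56)]
top stitch_chisel [([0.473, -0.423, 0.018], 0.7), ([0.478, 0.33, 0.013], 0.25)]
top tape_roll [([0.548, -0.403, 0.015], 0.6), ([0.375, -0.384, 0.011], 0.56)]
side tool_rest [([0.49, 0.273, 0.032], 0.61)]
side keeper_grip [([0.493, 0.276, 0.028], 0.71), ([0.496, 0.298, 0.096], 0.62)]
side awl_rose [([0.55, -0.413, 0.019], 0.69), ([0.492, 0.275, 0.03], 0.62)]
side edge_beveller [([0.529, -0.234, 0.019], 0.56)]
side bone_folder [([0.404, -0.256, 0.01], 0.65), ([0.498, 0.298, 0.095], 0.48)]
side stitch_chisel [([0.469, -0.438, 0.013], 0.64)]
side tape_roll [([0.373, -0.401, 0.012], 0.6)]
wrist tool_rest [([0.406, 0.404, 0.011], 0.85)]
wrist keeper_grip []
wrist awl_rose []
wrist edge_beveller [([0.403, 0.398, 0.009], 0.31)]
wrist bone_folder [([0.406, 0.407, 0.013], 0.19)]
wrist stitch_chisel []
wrist tape_roll []
1.2
```

View pics/top0.png

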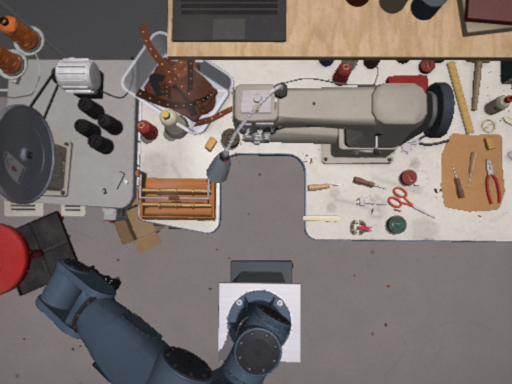

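View pics/side0.png

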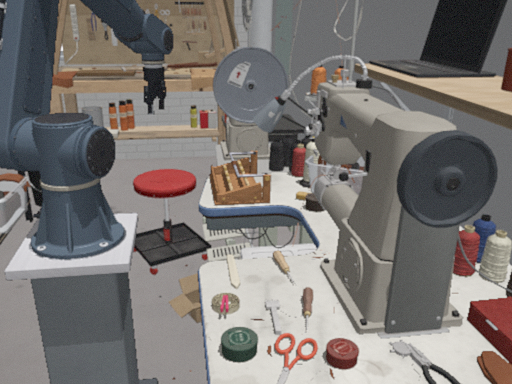

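View pics/wrist0.png

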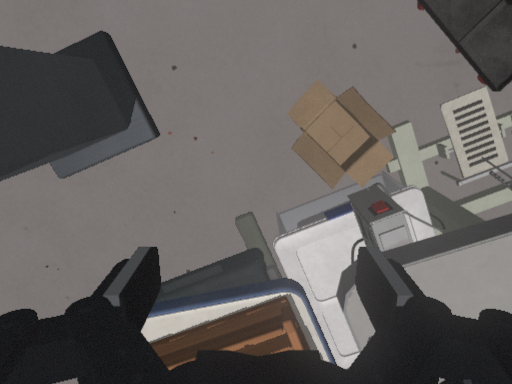

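Run:
```python
from h import *
z=np.load('pics/top0.npz');c=z;d=z['d'];P=cloud(c,d);im=z['im']
print(c['K'].round(1).tolist(),c['R'].round(3).tolist(),c['t'].round(3))
# height map at coarse world grid
H=np.full((20,40),np.nan)
m=d>0
ix=np.floor((P[...,0]-.25)/.03).astype(int);iy=np.floor((.6-P[...,1])/.03).astype(int)
for i,j,h in zip(ix[m],iy[m],P[...,2][m]):
    if 0<=i<20 and 0<=j<40: H[i,j]=h if np.isnan(H[i,j]) else max(h,H[i,j])
print('y  ',' '.join('%4d'%((.6-.03*j-.015)*100) for j in range(40)))
for i in range(19,-1,-1): print('%.3f'%(.265+.03*i),' '.join('%4.0f'%(h*1000) for h in H[i]))
crop=cv2.resize(im[140:240,100:480],None,fx=2.1,fy=4) 
a=cv2.resize(im[140:250,120:240,::-1],None,fx=5,fy=5,interpolation=cv2.INTER_CUBIC);cv2.imwrite('pics/t_rest.png',a)
a=cv2.resize(im[140:245,295:450,::-1],None,fx=5,fy=5,interpolation=cv2.INTER_CUBIC);cv2.imwrite('pics/t_tools.png',a)
```

```text
Traceback (most recent call last):
  File "h.py", line 13, in cloud
    return world(c,d,u,v)
  File "h.py", line 8, in world
    K=np.array(c['camera_matrix']);z=d[v,u]
               ~^^^^^^^^^^^^^^^^^
KeyError: 'camera_matrix is not a file in the archive'
```

```bash
sed -i "s/,K=c\['camera_matrix'\]/,camera_matrix=c['camera_matrix']/" h.py
python3 - <<'E'
import numpy as np
for n in ['top0','side0','wrist0']:
    z=dict(np.load(f'pics/{n}.npz')); z['camera_matrix']=z['K']; np.savez(f'pics/{n}.npz',**z)
from h import *
z=dict(np.load('pics/top0.npz'));c=z;d=z['d'];P=cloud(c,d);im=z['im']
print(c['K'].round(1).tolist(),c['R'].round(3).tolist(),c['t'].round(3))
H=np.full((20,40),np.nan)
m=d>0
ix=np.floor((P[...,0]-.25)/.03).astype(int);iy=np.floor((.6-P[...,1])/.03).astype(int)
for i,j,h in zip(ix[m],iy[m],P[...,2][m]):
    if 0<=i<20 and 0<=j<40: H[i,j]=h if np.isnan(H[i,j]) else max(h,H[i,j])
print('y  ',' '.join('%4d'%((.6-.03*j-.015)*100) for j in range(40)))
for i in range(19,-1,-1): print('%.3f'%(.265+.03*i),' '.join('%4.0f'%(h*1000) for h in H[i]))
a=cv2.resize(im[140:250,120:240,::-1],None,fx=5,fy=5,interpolation=cv2.INTER_CUBIC);cv2.imwrite('pics/t_rest.png',a)
a=cv2.resize(im[140:245,295:450,::-1],None,fx=5,fy=5,interpolation=cv2.INTER_CUBIC);cv2.imwrite('pics/t_tools.png',a)
E
```

```text
[[377.2, 0.0, 258.9], [0.0, 377.2, 197.7], [0.0, 0.0, 1.0]] [[0.008, -1.0, -0.016], [-0.998, -0.007, -0.065], [0.065, 0.016, -0.998]] [0.002 0.485 1.468]
y     58   55   52   49   46   43   40   37   34   31   28   25   22   19   16   13   10    7    4    1   -1   -4   -7  -10  -13  -16  -19  -22  -25  -28  -31  -34  -37  -40  -43  -46  -49  -52  -55  -58
0.835  -35  -34  -34    8  128  125  277  268   42   43  166  151  117   42  121  125  nan  nan  nan  nan  nan  nan  nan  nan  nan  nan  nan  nan  nan  339  343  326  303  nan  nan  nan  nan  359  nan  nan
0.805   89  -29  -35    5    7  263  276  269  240  215  183  139   53  119  125  159  164  413  413  413  413  435  437  425  421  413  402  391  393  392  396  410  412  413  414  408  nan  406  404  nan
0.775   97  -30  -34  nan  108  111    7  158  187  173   43   80  126  160  171  174  170  418  423  422  423  487  468  404  404  405  404  403  404  403  406  419  419  417  421  418  408  419  419  nan
0.745   81  -32  -35    7  127  127   75  160  173  158  127   96  143  172  174   49   48  416  424  458  494  492  436  40
[... 2677 characters left out ...]
60 -768    6    8    9    9    8    9   18   29   35   26    7   32   36   33    6
0.325 -771 -772 -761 -765 -762 -764 -767 -768 -772 -759 -771 -764 -766 -767 -772 -767 -767 -767 -762 -770 -772 -767 -764 -765 -769 -770    7    6    4    7    8    7    7    8    7   10    7    6    5    7
0.295 -705 -767  531  538 -765 -763 -769 -768 -761 -770 -769 -771 -764 -774 -771 -767 -765 -766 -762 -767 -768 -764 -768 -767 -769 -769 -762 -767 -764 -770 -763 -775 -773 -769 -768 -770 -771 -774 -775 -766
0.265 -704 -770  535  553  562  566 -770 -773 -768 -766 -772 -766 -766 -761 -771 -767 -762 -762 -762 -766 -765 -761 -760 -766 -764 -768 -770 -770 -768 -764 -771 -770 -769 -767 -770 -762 -765 -764 -772 -767
```

View pics/t_rest.png

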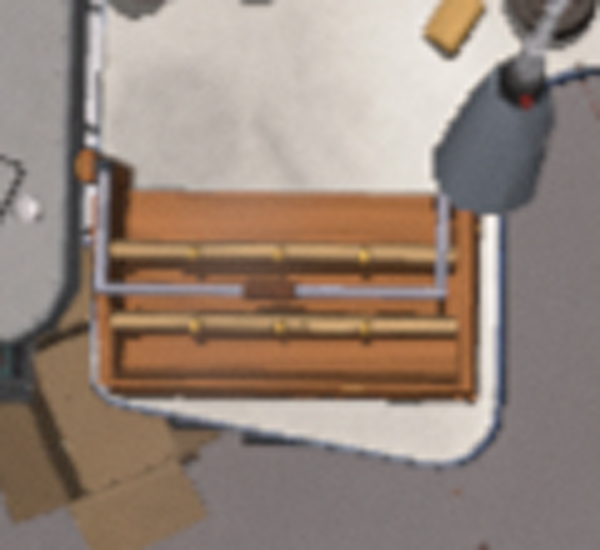

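View pics/t_tools.png

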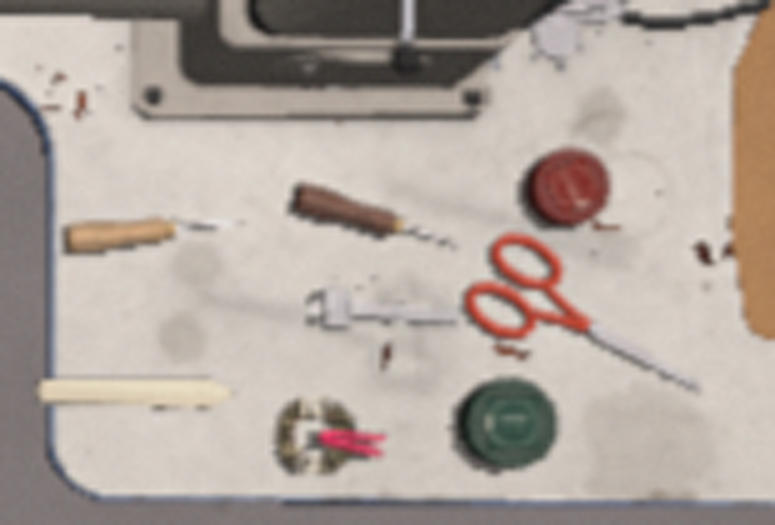

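Run:
```python
from h import *
print(manip.current_tcp_rot(), manip.current_ee_pos(), manip.current_qpos())
c=manip.get_calibration('wrist');Rt=np.array(manip.current_tcp_rot());p=np.array(manip.current_ee_pos())
R=np.array(c['R']);C=-R.T@np.array(c['t'])
print('cam in tool',Rt.T@(C-p)); print('cam axes in tool (cols)',(Rt.T@R.T).round(3)); print(c['camera_matrix'])
def Rdown(yaw):  # jaw dir yaw: y_t at angle
    x=np.array([0,0,-1.]);y=np.array([np.cos(yaw),np.sin(yaw),0]);return np.stack([x,y,np.cross(x,y)],1)
for yaw in [90,-90,0,180]:
  for pos in [(.40,.33,.25),(.40,.33,.35),(.5,.33,.3),(.45,-.3,.3),(.45,-.33,.25)]:
    print(yaw,pos,np.round(manip.inverse_kinematics(pos,Rdown(np.radians(yaw))),2) if manip.inverse_kinematics(pos,Rdown(np.radians(yaw))) is not None else None)
```

```text
[[-5.83002324e-06  3.87405279e-01  9.21909513e-01]
 [ 1.56859031e-05  9.21909513e-01 -3.87405278e-01]
 [-1.00000000e+00  1.22024015e-05 -1.14515555e-05]] [0.21302088 0.50704725 0.23130341] [ 1.08840996e+00  3.50660342e-01  1.65182071e+00  1.36980616e-05
  1.13910041e+00 -8.45766784e-02]
cam in tool [-0.14334841 -0.00110571 -0.07496143]
cam axes in tool (cols) [[-0.    -0.293  0.956]
 [ 1.    -0.     0.   ]
 [-0.     0.956  0.293]]
[[336.19228656   0.         257.73210802]
 [  0.         336.19228656 187.13910144]
 [  0.           0.           1.        ]]
90 (0.4, 0.33, 0.25) [ 0.6   0.27  1.71 -0.    1.16 -0.97]
90 (0.4, 0.33, 0.35) [ 0.6   0.19  1.56 -0.    1.38 -0.97]
90 (0.5, 0.33, 0.3) [ 0.51  0.38  1.43 -0.    1.33 -1.07]
90 (0.45, -0.3, 0.3) [-0.67  0.27  1.59 -0.    1.28 -2.24]
90 (0.45, -0.33, 0.25) [-0.72  0.35  1.61 -0.    1.19 -2.29]
-90 (0.4, 0.33, 0.25) [ 0.6   0.27  1.71 -0.    1.16  2.17]
-90 (0.4, 0.33, 0.35) [ 0.6   0.19  1.56 -0.    1.38  2.17]
-90 (0.5, 0.33, 0.3) [ 0.51  0.38  1.43 -0.    1.33  2.08]
-90 (0.45, -0.3, 0.3) [-0.67  0.27  1.59 -0.    1.28  0.9 ]
-90 (0.45, -0.33, 0.25) [-0.72  0.35  1.61 -0.    1.19  0.85]
0 (0.4, 0.33, 0.25) [ 0.6   0.27  1.71 -0.    1.16  0.6 ]
0 (0.4, 0.33, 0.35) [ 0.6   0.19  1.56 -0.    1.38  0.6 ]
0 (0.5, 0.33, 0.3) [ 0.51  0.38  1.43 -0.    1.33  0.51]
0 (0.45, -0.3, 0.3) [-0.67  0.27  1.59 -0.    1.28 -0.67]
0 (0.45, -0.33, 0.25) [-0.72  0.35  1.61 -0.    1.19 -0.72]
180 (0.4, 0.33, 0.25) [ 0.6   0.27  1.71 -0.    1.16 -2.54]
180 (0.4, 0.33, 0.35) [ 0.6   0.19  1.56 -0.    1.38 -2.54]
180 (0.5, 0.33, 0.3) [ 0.51  0.38  1.43 -0.    1.33 -2.64]
180 (0.45, -0.3, 0.3) [-0.67  0.27  1.59 -0.    1.28  2.47]
180 (0.45, -0.33, 0.25) [-0.72  0.35  1.61 -0.    1.19  2.43]
```

```bash
cat >> h.py <<'E'
def Rdown(yaw,pitch=0.):  # jaw axis at yaw (deg); pitch (deg): approach tilted towards +z_t (positive = pointing to +z_t side)
    yaw=np.radians(yaw);x=np.array([0,0,-1.]);y=np.array([np.cos(yaw),np.sin(yaw),0]);z=np.cross(x,y)
    p=np.radians(pitch);x2=np.cos(p)*x+np.sin(p)*z
    return np.stack([x2,y,np.cross(x2,y)],1)
def ray(c,u,v):
    K=np.array(c['camera_matrix']);R=np.array(c['R']);d=np.array([(u-K[0,2])/K[0,0],(v-K[1,2])/K[1,1],1.])
    C=-R.T@np.array(c['t']);d=R.T@d;return C,d/np.linalg.norm(d)
def tri(rays):
    A=np.zeros((3,3));b=np.zeros(3)
    for C,d in rays:
        M=np.eye(3)-np.outer(d,d);A+=M;b+=M@C
    return np.linalg.solve(A,b)
E
python3 - <<'E'
from h import *
manip.move_ptp([.40,.36,.30],Rdown(90)); 
snap('wrist','w1')
for n in ['tool_rest','keeper_grip']:
    print(n,[(np.round(x['at'],3).tolist(),round(x['confidence'],2)) for x in manip.look_for('wrist',n)])
manip.move_l([.36,.29,.30]); snap('wrist','w2')
for n in ['tool_rest','keeper_grip']:
    print(n,[(np.round(x['at'],3).tolist(),round(x['confidence'],2)) for x in manip.look_for('wrist',n)])
print(manip.current_time(), manip.current_force())
E
```

```text
tool_rest [([0.471, 0.331, 0.011], 0.72)]
keeper_grip [([0.478, 0.336, 0.102], 0.77), ([0.469, 0.33, 0.014], 0.24)]
tool_rest [([0.455, 0.311, 0.012], 0.56)]
keeper_grip [([0.477, 0.285, 0.098], 0.61)]
3.1583 [ 0.65711256 -0.05941553  0.52845362]
```

View pics/w1.png

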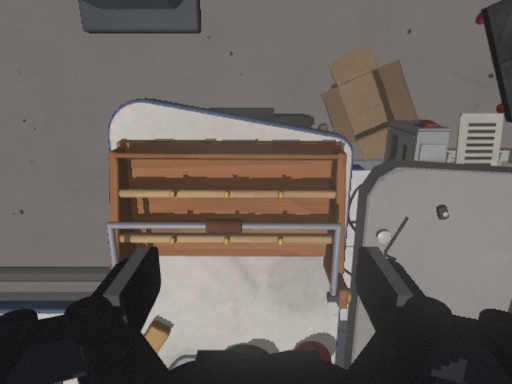

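View pics/w2.png

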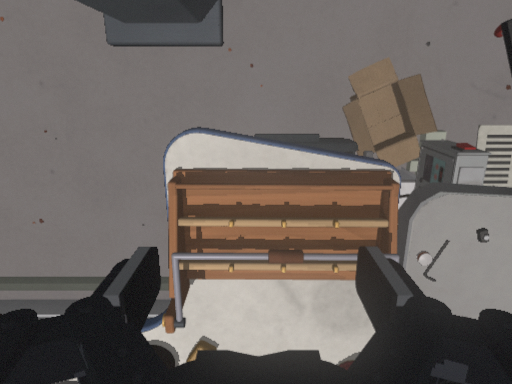

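Run:
```python
import cv2,numpy as np
for n,(a,b,c,d) in {'w1':(130,265,100,355),'w2':(160,290,155,415)}.items():
    im=np.load(f'pics/{n}.npz')['im'][a:b,c:d,::-1]
    cv2.imwrite(f'pics/{n}c.png',cv2.resize(im,None,fx=3,fy=3,interpolation=cv2.INTER_CUBIC))
```

```text
(no output)
```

View pics/w1c.png

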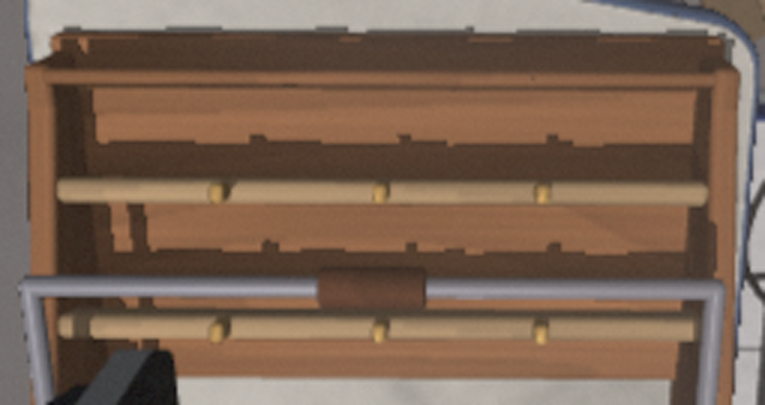

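View pics/w2c.png

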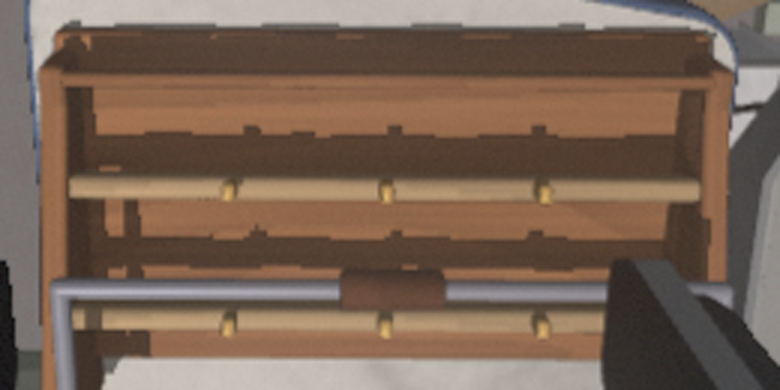

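Run:
```python
from h import *
c1=dict(np.load('pics/w1.npz'));c2=dict(np.load('pics/w2.npz'))
f=lambda l,o:[(o[0]+a/3-.33,o[1]+b/3-.33) for a,b in l]
A=f([(217,192),(380,191),(542,192),(217,328),(379,328),(541,328),(372,288),(58,191),(706,193)],(100,130))
B=f([(228,189),(386,190),(543,189),(228,324),(385,324),(542,324),(393,289),(69,187),(700,189)],(155,160))
T=[]
for a,b in zip(A,B):
    X=tri([ray(c1,*a),ray(c2,*b)]);T.append(X);print(X.round(4),'depth w1',world(c1,c1['d'],int(round(a[0])),int(round(a[1]))).round(4))
print(np.mean(T[:6],0))
P=cloud(c1,c1['d'])
# rail tops: slab
for n,c in (('w1',c1),('w2',c2)):
  P=cloud(c,c['d']).reshape(-1,3)
  m=(P[:,1]>.24)&(P[:,1]<.43)&(P[:,0]>.42)&(P[:,0]<.53)&(P[:,2]>.04)&(P[:,2]<.075)
  Q=P[m]
  for lo,hi in((.42,.47),(.49,.53)):
    q=Q[(Q[:,0]>lo)&(Q[:,0]<hi)]; 
    if len(q)>20: print(n,len(q),q.mean(0),np.polyfit(q[:,1],q[:,0],1),np.percentile(q[:,2],[50,90]))
  m=(P[:,2]>.088)&(P[:,2]<.11)&(P[:,1]>.24)&(P[:,1]<.42)&(P[:,0]<.5)&(P[:,0]>.45);q=P[m];print('bar',q.mean(0),np.polyfit(q[:,1],q[:,0],1))
```

```text
[0.4505 0.2561 0.0565] depth w1 [0.4489 0.2577 0.0634]
[0.45   0.3217 0.0578] depth w1 [0.4479 0.3219 0.0629]
[0.451  0.3872 0.0553] depth w1 [0.4493 0.3861 0.0624]
[0.5021 0.2565 0.0754] depth w1 [0.5011 0.257  0.0768]
[0.5024 0.3213 0.0748] depth w1 [0.5012 0.3216 0.0768]
[0.5027 0.3863 0.0744] depth w1 [0.5019 0.3863 0.0754]
[0.4745 0.3218 0.0976] depth w1 [0.4731 0.3225 0.1025]
[0.4532 0.1879 0.0473] depth w1 [0.4514 0.1898 0.0517]
[0.4532 0.4548 0.05  ] depth w1 [0.4536 0.4548 0.0496]
[0.47643031 0.32150587 0.06568292]
w1 1295 [0.45247598 0.33787595 0.05159524] [0.00878486 0.44950779] [0.05122421 0.05313886]
w1 1498 [0.50613559 0.33656735 0.0629074 ] [0.00926759 0.50301642] [0.06508163 0.06691411]
bar [0.47407689 0.32801013 0.09919115] [0.00860793 0.4712534 ]
w2 1290 [0.45205801 0.33376398 0.051207  ] [0.00797973 0.44939466] [0.05118528 0.05325441]
w2 1248 [0.5059528  0.32631043 0.06362438] [0.00451594 0.50447921] [0.06528079 0.06689113]
bar [0.47383528 0.32164492 0.09912066] [0.0106679 0.470404 ]
```

```bash
cat >> h.py <<'E'
H=np.array([.568,.3215,.094])
def Rk(phi):
    p=np.radians(phi);x=np.array([np.sin(p),0,-np.cos(p)]);y=np.array([np.cos(p),0,np.sin(p)])
    return np.stack([x,y,np.cross(x,y)],1)
def kpose(th,phi,r=.092,off=0.):
    b=H+r*np.array([-np.cos(th),0,np.sin(th)]);R=Rk(phi)
    return b+(.019-off)*R[:,0],R
E
python3 - <<'E'
from h import *
for f0,f1 in((45,-20),(30,-30),(45,-30),(45,-10)):
  print(f0,f1,[ (lambda q: None if q is None else np.round(q,2).tolist())(manip.inverse_kinematics(*kpose(th,f0+(f1-f0)*th/1.87))) for th in (0,.6,1.2,1.87)])
print(manip.inverse_kinematics(*kpose(0,45,off=.1)),manip.inverse_kinematics(*kpose(1.87,-20,off=.1)))
E
```

```text
45 -20 [[0.71, 0.57, 2.07, 4.45, 0.5, 2.41], [0.6, 0.45, 1.87, -0.48, 0.52, 0.98], [0.48, 0.54, 1.55, -0.03, 1.0, 0.49], [0.38, 0.8, 1.11, 0.13, 1.56, 0.36]]
30 -30 [[0.64, 0.52, 1.97, -0.98, 0.37, 1.52], [0.54, 0.49, 1.75, -0.14, 0.75, 0.64], [0.44, 0.62, 1.42, 0.07, 1.24, 0.42], [0.36, 0.89, 0.98, 0.18, 1.76, 0.35]]
45 -30 [[0.71, 0.57, 2.07, 4.45, 0.5, 2.41], [0.58, 0.45, 1.84, -0.37, 0.57, 0.87], [0.46, 0.58, 1.48, 0.03, 1.13, 0.45], [0.36, 0.89, 0.98, 0.18, 1.76, 0.35]]
45 -10 [[0.71, 0.57, 2.07, 4.45, 0.5, 2.41], [0.61, 0.44, 1.9, -0.61, 0.48, 1.11], [0.5, 0.5, 1.62, -0.11, 0.87, 0.56], [0.4, 0.72, 1.23, 0.07, 1.35, 0.38]]
[ 0.82925409  0.35199951  2.15870699 -1.51059126  0.54964743  2.15766736] [0.36393119 0.80352143 0.88077032 0.1248745  1.78353857 0.37021682]
```

Run:
```python
from h import *
def q(*a,**k):
    r=manip.inverse_kinematics(*kpose(*a,**k)); return None if r is None else np.round(r,2).tolist()
print(q(0,20,off=.1))
for f0,f1 in((20,-35),(15,-40)):
  print(f0,f1,[q(th,f0+(f1-f0)*th/1.87) for th in (0,.3,.6,1.2,1.87)])
P,R=kpose(0,20,off=.1)
manip.move_ptp(P,R); manip.set_gripper(.36,40); print(manip.current_grip_width())
snap('wrist','k1');snap('side','k1s')
print(manip.current_time())
```

```text
[0.64, 0.33, 1.9, -0.34, 0.65, 0.88]
20 -35 [[0.6, 0.53, 1.89, -0.44, 0.47, 0.96], [0.55, 0.51, 1.79, -0.16, 0.68, 0.67], [0.51, 0.53, 1.66, -0.03, 0.91, 0.52], [0.42, 0.67, 1.35, 0.11, 1.37, 0.39], [0.35, 0.94, 0.92, 0.21, 1.86, 0.35]]
15 -40 [[0.57, 0.54, 1.85, -0.27, 0.55, 0.79], [0.53, 0.53, 1.74, -0.08, 0.78, 0.59], [0.49, 0.56, 1.62, 0.03, 1.01, 0.48], [0.41, 0.71, 1.3, 0.14, 1.47, 0.37], [0.35, 0.99, 0.85, 0.24, 1.96, 0.36]]
0.35943278124651895
5.4667
```

View pics/k1.png

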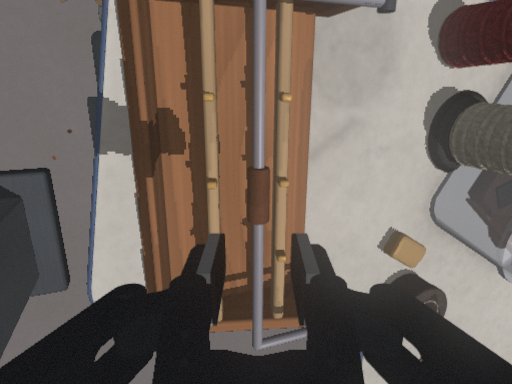

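Run:
```python
from h import *
P,R=kpose(0,20); manip.move_l(P,max_speed=.08); print(manip.current_force())
manip.set_gripper(0.,40); print('w',manip.current_grip_width(),manip.current_force())
for th in np.arange(.15,1.9,.15):
    P,R=kpose(th,20-55*th/1.87); manip.move_l(P,R,max_speed=.1); f=np.array(manip.current_force())
    print(round(th,2),f.round(1),round(manip.current_grip_width(),3))
    if np.linalg.norm(f)>60: break
snap('wrist','k2');snap('side','k2s')
print(manip.current_time())
```

```text
[0.14673667 0.26980587 0.37896219]
w 0.16867485723584108 [-3.25824573 -0.11813734  5.36013472]
0.15 [-2.7  3.6 -1.4] 0.172
0.3 [-5.1  3.5  1.6] 0.174
0.45 [-9.   3.4  3.6] 0.172
0.6 [-13.3   2.1   8.1] 0.172
0.75 [-17.7   0.2  15. ] 0.169
0.9 [-20.7  -2.9  20.2] 0.175
1.05 [-19.7  -3.6  26.2] 0.173
1.2 [-17.4  -5.4  31.9] 0.17
1.35 [-9.8 -5.3 31.2] 0.173
1.5 [-2.3 -5.7 28.1] 0.171
1.65 [-0.  -3.2 25.3] 0.168
1.8 [ 3.1 -1.9 23.1] 0.174
10.6083
```

View pics/k2s.png

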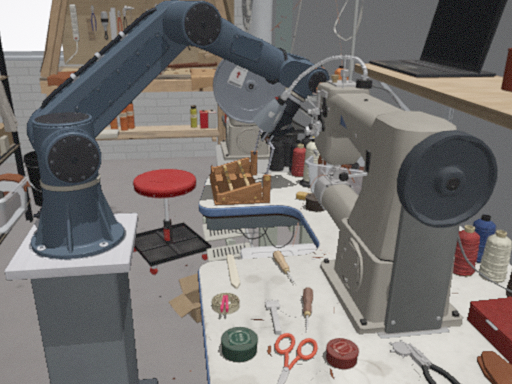

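View pics/k2.png

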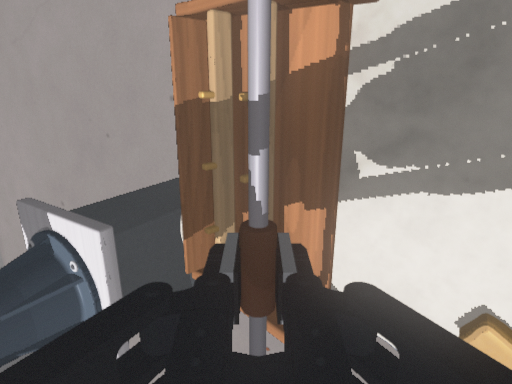

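Run:
```python
from h import *
P,R=kpose(1.88,-35); manip.move_l(P,R,max_speed=.08); print(manip.current_force())
manip.set_gripper(.4); P,R=kpose(1.88,-35,off=.1); manip.move_l(P,R,max_speed=.15)
print(manip.current_force()); manip.set_gripper(.6)
manip.move_ptp([.40,.30,.33],Rdown(90)); snap('wrist','k3');snap('top','k3t')
manip.move_ptp([.42,-.27,.30],Rdown(0));
c=snap('wrist','p1')[2]
for n in ['awl_rose','edge_beveller','bone_folder','stitch_chisel','tape_roll']:
    r=manip.look_for('wrist',n); print(n,[(np.round(x['at'],3).tolist(),proj(c,x['at']).round(),round(x['confidence'],2)) for x in r])
manip.move_l([.45,-.33,.30]);c=snap('wrist','p2')[2]
for n in ['awl_rose','edge_beveller','bone_folder','stitch_chisel','tape_roll']:
    r=manip.look_for('wrist',n); print(n,[(np.round(x['at'],3).tolist(),proj(c,x['at']).round(),round(x['confidence'],2)) for x in r])
print(manip.current_time())
```

```text
[ 6.21728217 -0.63348597 20.12208012]
[ 0.07322735 -0.44586416 -0.81204304]
awl_rose [([0.552, -0.388, 0.018], array([353., 230.]), 0.76)]
edge_beveller [([0.529, -0.226, 0.017], array([346., 110.]), 0.82)]
bone_folder [([0.407, -0.241, 0.011], array([248., 121.]), 0.9)]
stitch_chisel [([0.471, -0.422, 0.01], array([293., 250.]), 0.85)]
tape_roll [([0.373, -0.388, 0.017], array([224., 230.]), 0.76)]
awl_rose [([0.547, -0.403, 0.019], array([331., 200.]), 0.9)]
edge_beveller [([0.53, -0.228, 0.014], array([326.,  60.]), 0.94)]
bone_folder [([0.41, -0.239, 0.007], array([226.,  70.]), 0.65)]
stitch_chisel [([0.475, -0.421, 0.009], array([277., 210.]), 0.56)]
tape_roll []
16.9333
```

View pics/k3.png

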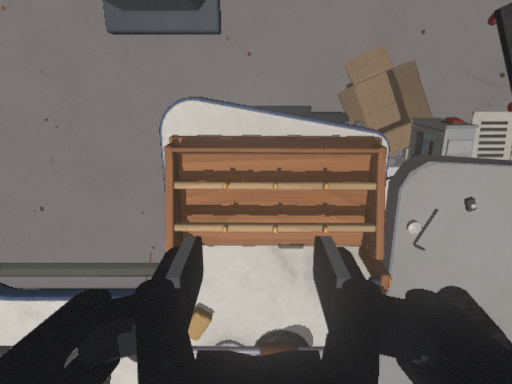

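View pics/p1.png

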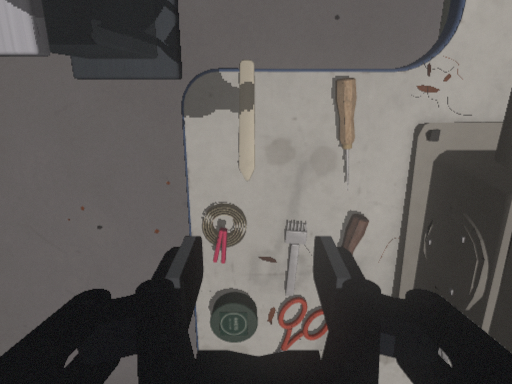

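View pics/p2.png

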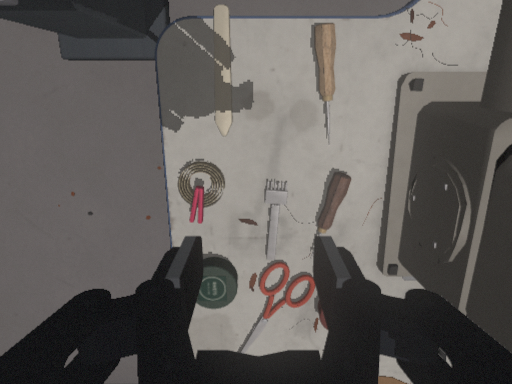

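Run:
```python
from h import *
for n in ('top0','k3t'):
    c=dict(np.load(f'pics/{n}.npz'));P=cloud(c,c['d']);m=(P[...,2]>.08)&(P[...,0]<.68)&(P[...,0]>.3)&(P[...,1]<-.2)&(P[...,1]>-.6)
    for v,u in np.argwhere(m): print(n,u,v,P[v,u].round(3)) if P[v,u,0]<.65 else None
a={'p1':(50,310,190,400),'p2':(0,280,180,380)}
for n,(r0,r1,c0,c1) in a.items():
    im=np.load(f'pics/{n}.npz')['im'][r0:r1,c0:c1,::-1]
    cv2.imwrite(f'pics/{n}c.png',cv2.resize(im,None,fx=2.1,fy=2.1,interpolation=cv2.INTER_CUBIC))
# height-based segmentation, both views, accumulated
for n in a:
    c=dict(np.load(f'pics/{n}.npz'));P=cloud(c,c['d']);t=P[(abs(P[...,2])<.015)&(P[...,0]>.4)&(P[...,0]<.5)&(P[...,1]<-.2)]
    print(n,'table z med',np.median(t[:,2]),t[:,2].std())
```

```text
top0 375 142 [ 0.649 -0.37   0.291]
top0 376 142 [ 0.65  -0.374  0.289]
top0 375 143 [ 0.647 -0.371  0.288]
top0 376 143 [ 0.646 -0.374  0.29 ]
top0 375 144 [ 0.642 -0.369  0.295]
top0 376 144 [ 0.643 -0.374  0.291]
top0 375 145 [ 0.64  -0.371  0.289]
top0 376 145 [ 0.64  -0.374  0.29 ]
top0 375 146 [ 0.637 -0.371  0.289]
top0 376 146 [ 0.636 -0.374  0.29 ]
top0 375 147 [ 0.633 -0.371  0.289]
top0 376 147 [ 0.633 -0.373  0.291]
top0 375 148 [ 0.63  -0.37   0.292]
top0 376 148 [ 0.629 -0.372  0.295]
top0 373 149 [ 0.628 -0.366  0.285]
top0 374 149 [ 0.626 -0.367  0.291]
top0 375 149 [ 0.625 -0.368  0.298]
top0 376 149 [ 0.626 -0.372  0.295]
top0 377 149 [ 0.625 -0.375  0.297]
top0 378 149 [ 0.627 -0.38   0.29 ]
top0 373 150 [ 0.624 -0.365  0.288]
top0 374 150 [ 0.622 -0.365  0.298]
top0 375 150 [ 0.623 -0.37   0.292]
top0 376 150 [ 0.622 -0.372  0.295]
top0 377 150 [ 0.622 -0.374  0.298]
top0 378 150 [ 0.623 -0.38   0.291]
top0 356 151 [ 0.65  -0.347  0.134]
top0 366 151 [ 0.648 -0.381  0.143]
top0 367 151 [ 0.649 -0.386  0.14 ]
top0 368 151 [ 0.648 -0.387  0.146]
top0 369 151 [ 0.649
[... 7687 characters left out ...]
4 [ 0.648 -0.385  0.086]
k3t 364 154 [ 0.648 -0.389  0.084]
k3t 365 154 [ 0.647 -0.391  0.092]
k3t 366 154 [ 0.647 -0.396  0.088]
k3t 367 154 [ 0.646 -0.398  0.094]
k3t 368 154 [ 0.647 -0.403  0.088]
k3t 369 154 [ 0.648 -0.407  0.087]
k3t 370 154 [ 0.648 -0.411  0.086]
k3t 371 154 [ 0.647 -0.414  0.09 ]
k3t 372 154 [ 0.648 -0.419  0.085]
k3t 373 154 [ 0.647 -0.421  0.089]
k3t 374 154 [ 0.646 -0.423  0.098]
k3t 375 154 [ 0.647 -0.429  0.089]
k3t 376 154 [ 0.647 -0.433  0.089]
k3t 377 154 [ 0.648 -0.437  0.088]
k3t 378 154 [ 0.648 -0.441  0.086]
k3t 379 154 [ 0.648 -0.446  0.084]
p1 table z med 0.0009787261190631839 0.003475320302027578
p2 table z med 0.0010122723450891025 0.003427222425788223
```

View pics/p1c.png

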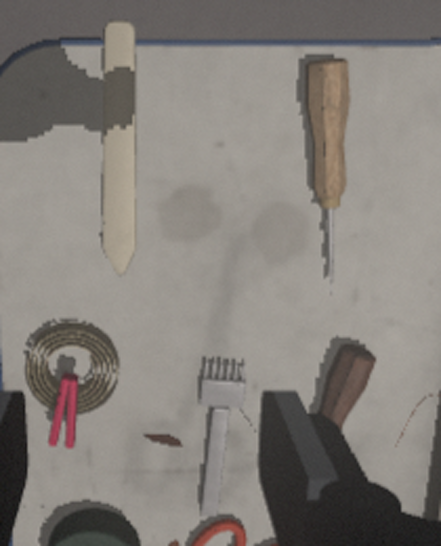

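View pics/p2c.png

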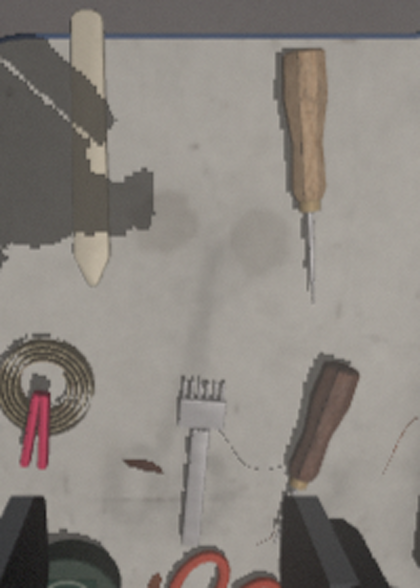

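Run:
```python
from h import *
c1=dict(np.load('pics/p1.npz'));c2=dict(np.load('pics/p2.npz'))
f1=lambda a:(190+a[0]/2.1-.26,50+a[1]/2.1-.26);f2=lambda a:(180+a[0]/2.1-.26,a[1]/2.1-.26)
def onz(r,z): C,d=r;return C+d*(z-C[2])/d[2]
T={'folder':[((120,22),(87,12),8),((122,273),(93,285),8)],
'bev':[((328,60),(304,50),12),((331,207),(311,210),12),((331,290),(314,302),12)],
'chisel':[((222,360),(203,380),10),((220,405),(203,428),12),((210,513),(191,542),12)],
'awl':[((361,352),(342,367),12),(None,(300,485),12)]}
for n,l in T.items():
    for a,b,z in l:
        r2=ray(c2,*f2(b)); s=[onz(r2,z/1000).round(4)]
        if a: r1=ray(c1,*f1(a)); s+=[onz(r1,z/1000).round(4),'tri',tri([r1,r2]).round(4)]
        print(n,*s)
# arm shape in tool frame
R=np.array(manip.current_tcp_rot());p=np.array(manip.current_ee_pos())
for cam in('side','top'):
    im,d,c=snap(cam,'arm_'+cam);P=cloud(c,d);q=(P-p)@R
    m=(d>0)&(P[...,2]>.31)&(abs(q[...,1])<.15)&(abs(q[...,2])<.15);q=q[m]
    for h in np.arange(0,.42,.04):
        s=q[(-q[:,0]>h)&(-q[:,0]<h+.04)]
        if len(s)>3: print(cam,round(h,2),len(s),'y',s[:,1].min().round(3),s[:,1].max().round(3),'z',s[:,2].min().round(3),s[:,2].max().round(3))
print(manip.current_qpos())
```

```text
folder [ 0.4065 -0.1682  0.008 ] [ 0.4065 -0.1679  0.008 ] tri [ 0.4064 -0.1678  0.0059]
folder [ 0.4054 -0.319   0.008 ] [ 0.4066 -0.3186  0.008 ] tri [ 0.4061 -0.3185  0.0094]
bev [ 0.5269 -0.188   0.012 ] [ 0.5274 -0.1886  0.012 ] tri [ 0.526  -0.1888  0.0171]
bev [ 0.536  -0.2741  0.012 ] [ 0.536 -0.275  0.012] tri [ 0.5349 -0.274   0.0168]
bev [ 0.5412 -0.3289  0.012 ] [ 0.5403 -0.3286  0.012 ] tri [ 0.5417 -0.3297  0.0079]
chisel [ 0.474  -0.3792  0.01  ] [ 0.4725 -0.3779  0.01  ] tri [ 0.4744 -0.3831 -0.0028]
chisel [ 0.4744 -0.411   0.012 ] [ 0.472  -0.4097  0.012 ] tri [ 0.4745 -0.4168 -0.0031]
chisel [ 0.4675 -0.4936  0.012 ] [ 0.4677 -0.494   0.012 ] tri [ 0.4674 -0.4922  0.0146]
awl [ 0.5615 -0.3701  0.012 ] [ 0.5634 -0.3712  0.012 ] tri [ 0.5591 -0.3669  0.0231]
awl [ 0.5395 -0.4512  0.012 ]
side 0.0 210 y -0.039 0.04 z -0.009 0.017
side 0.04 635 y -0.062 0.063 z -0.014 0.021
side 0.08 1077 y -0.067 0.068 z -0.015 0.023
side 0.12 717 y -0.037 0.037 z -0.006 0.041
side 0.16 817 y -0.04 0.04 z -0.016 0.044
side 0.2 1167 y -0.093 0.069 z -0.027 0.071
side 0.24 2496 y -0.15 0.076 z -0.087 0.08
side 0.28 2551 y -0.15 0.072 z -0.083 0.077
top 0.04 19 y -0.04 0.061 z -0.02 0.004
top 0.08 38 y -0.055 0.067 z -0.019 0.009
top 0.12 25 y -0.036 -0.017 z -0.034 -0.004
top 0.16 28 y -0.037 -0.011 z -0.04 -0.014
top 0.2 64 y -0.073 0.038 z -0.08 0.007
top 0.24 286 y -0.08 0.074 z -0.136 0.068
top 0.28 1970 y -0.145 0.073 z -0.149 0.071
top 0.32 1903 y -0.149 0.029 z -0.15 0.025
top 0.36 778 y -0.15 -0.09 z -0.15 -0.076
[-7.15926991e-01  3.03802687e-01  1.54337164e+00  3.51034996e-05
  1.29418083e+00 -7.16094613e-01]
```

View pics/arm_side.png

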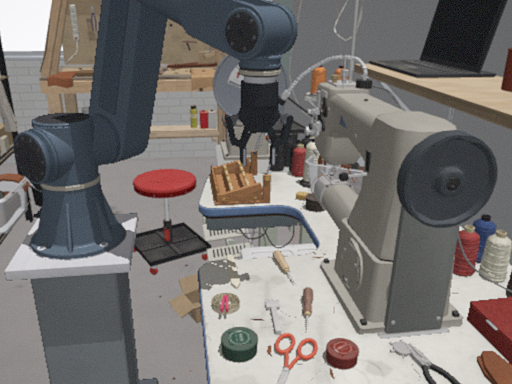

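```bash
cat >> h.py <<'E'
RY=-0.5
ry=np.array([np.sin(np.radians(-RY)),np.cos(np.radians(RY)),0.]); rx=np.array([np.cos(np.radians(RY)),np.sin(np.radians(RY)),0.])
C0=np.array([.479,.3215,.058]); S=np.radians(15)
xs=np.cos(S)*rx+np.array([0,0,np.sin(S)]); n_=-np.sin(S)*rx+np.array([0,0,np.cos(S)])
def lane(k): return C0+ry*(.0975-.065*k)
def F(): 
    return np.mean([manip.current_force() for _ in range(3)],0)
def check(names=('awl_rose','edge_beveller','bone_folder','stitch_chisel'),cam='wrist'):
    for n in names:
        r=manip.look_for(cam,n); print(cam,n,[(np.round(x['at'],3).tolist(),round(x['confidence'],2)) for x in r])
def pick(gx,gy,butt,z,opening,lean=0.,jaw=None):
    jaw=butt-90 if jaw is None else jaw
    R=Rdown(jaw)
    if lean:  # pointing tilts along +jaw axis
        a=np.radians(lean);j=R[:,1];d=R[:,0];x=np.sin(a)*j+np.cos(a)*d;y=np.cos(a)*j-np.sin(a)*d;R=np.stack([x,y,np.cross(x,y)],1)
    manip.set_gripper(opening,25)
    P=np.array([gx,gy,z]); up=-R[:,0]
    manip.move_ptp(P+.13*up,R); manip.move_l(P+.03*up,max_speed=.2); f0=F()
    manip.move_l(P,max_speed=.06); print('down dF',(F()-f0).round(1))
    manip.set_gripper(0.,25); w=manip.current_grip_width(); print('grip width mm',w*85)
    return w
def carry():
    p=np.array(manip.current_ee_pos()); manip.move_l([p[0],p[1],.12],max_speed=.1)
    print('w lifted',manip.current_grip_width()*85)
def place(k,along,h):
    R=Rdown(90+RY,15); T=lane(k)+along*xs+h*n_
    for P in ([.36,-.15,.26],[.33,.12,.27],[.36,.22,.26]): manip.move_ptp(P,Rdown(90+RY))
    manip.move_ptp(T+.10*n_,R); manip.move_l(T+.02*n_,max_speed=.15); manip.move_l(T+.006*n_,max_speed=.04)
    manip.dwell(.2);f0=F();g=.006
    while g>-.004:
        g-=.0005; manip.move_l(T+g*n_,max_speed=.02); df=(F()-f0)@n_
        if df>1.0: break
    print('contact gap',g,'dF',df,'w',manip.current_grip_width()*85)
def release(k,along,h):
    w=manip.current_grip_width(); manip.set_gripper(w+.2); R=Rdown(90+RY,15)
    p=np.array(manip.current_ee_pos()); manip.move_l(p+.03*n_,max_speed=.08); manip.move_l(p+.12*n_,max_speed=.25)
E
python3 - <<'E'
from h import *
c=dict(np.load('pics/k3t.npz'));P=cloud(c,c['d']);m=(P[...,2]>.2)&(P[...,0]<.66)&(P[...,0]>.44)&(P[...,1]<.22)&(P[...,1]>.05);q=P[m];print('lamp',q.min(0),q.max(0))
check()
pick(.4063,-.2354,90.2,.0015,.55)
carry(); snap('wrist','f1'); print(manip.current_time())
E
```

```text
lamp [0.51587649 0.05116374 0.27697816] [0.65852446 0.17316881 0.45376293]
wrist awl_rose [([0.547, -0.403, 0.019], 0.9)]
wrist edge_beveller [([0.53, -0.228, 0.014], 0.94)]
wrist bone_folder [([0.41, -0.239, 0.007], 0.65)]
wrist stitch_chisel [([0.475, -0.421, 0.009], 0.56)]
down dF [-0.7  0.9  0.4]
grip width mm 19.096922202689697
w lifted 19.01663853862089
21.3
```

View pics/f1.png

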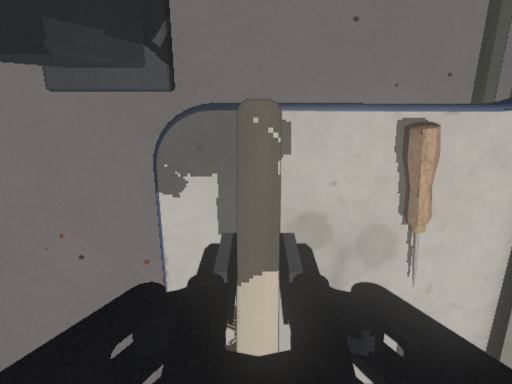

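Run:
```python
from h import *
place(1,.005,.0015)
snap('wrist','f2'); print(manip.current_time())
```

```text
contact gap -1.734723475976807e-18 dF 4.088376125911876 w 18.807264928185962
29.3833
```

View pics/f2.png

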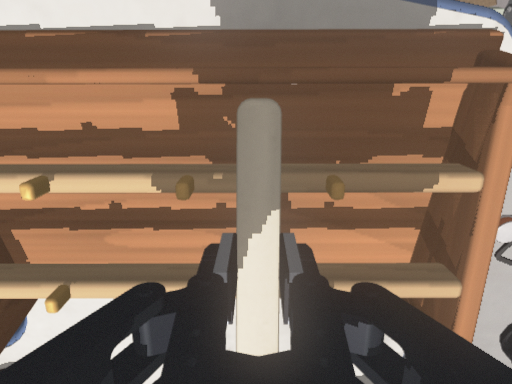

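```bash
sed -i 's/^    for n in names:/    snap(cam,"chk"); \n    for n in names:/' h.py
python3 - <<'E'
from h import *
release(1,.005,.0015)
snap('wrist','f3')
manip.move_ptp([.36,.22,.26],Rdown(89.5));manip.move_ptp([.33,.05,.26],Rdown(45));manip.move_ptp([.42,-.27,.30],Rdown(0))
check(); print(manip.current_time())
E
cp pics/chk.png pics/chk1.png;cp pics/chk.npz pics/chk1.npz
```

```text
wrist awl_rose []
wrist edge_beveller [([0.529, -0.222, 0.014], 0.96), ([0.548, -0.402, 0.016], 0.42)]
wrist bone_folder []
wrist stitch_chisel [([0.472, -0.426, 0.011], 0.69)]
33.7667
```

View pics/f3.png

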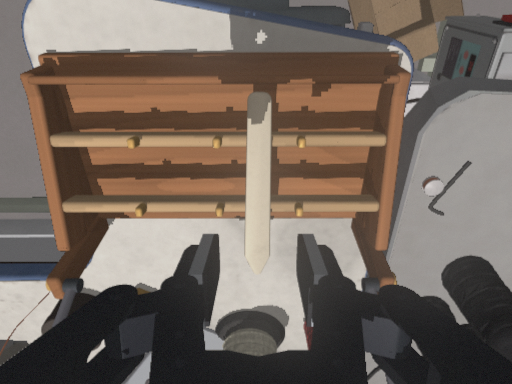

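View pics/chk1.png

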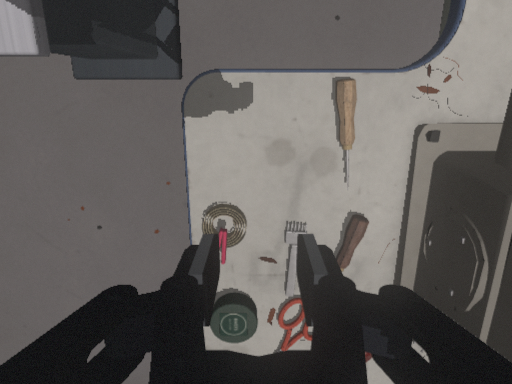

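Run:
```python
from h import *
pick(.5324,-.2397,96,.003,.6)
carry(); snap('wrist','b1'); place(2,0.,.003); snap('wrist','b2'); print(manip.current_time())
```

```text
down dF [-0.   0.6 -0.2]
grip width mm 20.79033550017899
w lifted 20.93782849974659
contact gap -1.734723475976807e-18 dF 1.8437876158904287 w 20.94378362205813
45.8917
```

View pics/b1.png

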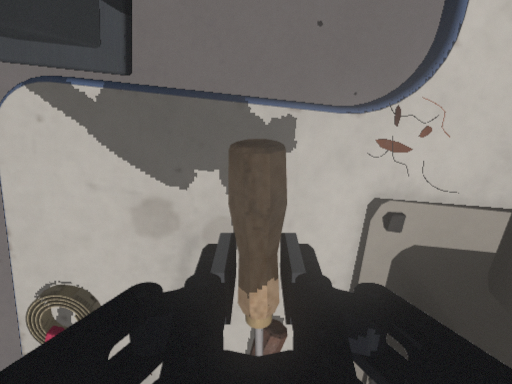

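View pics/b2.png

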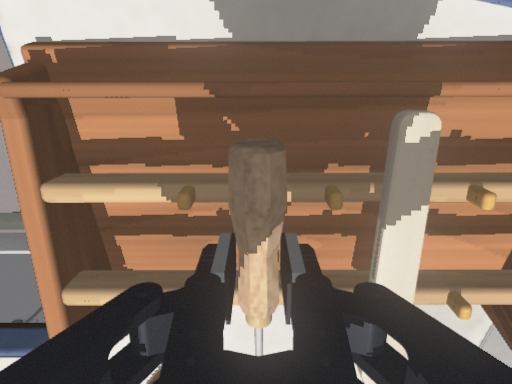

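```bash
sed -i 's/^def place(k,along,h):/def place(k,along,h,via=True):/; s/^    for P in (\[.36,-.15,.26\]/    if via:\n     for P in ([.36,-.15,.26]/; s/^    manip.move_ptp(T+.10\*n_,R); manip/     manip.move_ptp(T+.10*n_,R)\n    manip/' h.py; sed -n '/^def place/,/^def rel/p' h.py
python3 - <<'E'
from h import *
p=np.array(manip.current_ee_pos()); manip.move_l(p+.02*n_,max_speed=.08)
place(2,.005,.003,via=False); release(2,.005,.003); snap('wrist','b3')
manip.move_ptp([.36,.22,.26],Rdown(89.5));manip.move_ptp([.33,.05,.26],Rdown(45));manip.move_ptp([.42,-.33,.30],Rdown(0))
check(); print(manip.current_time())
E
cp pics/chk.png pics/chk2.png;cp pics/chk.npz pics/chk2.npz
```

```text
def place(k,along,h,via=True):
    R=Rdown(90+RY,15); T=lane(k)+along*xs+h*n_
    if via:
     for P in ([.36,-.15,.26],[.33,.12,.27],[.36,.22,.26]): manip.move_ptp(P,Rdown(90+RY))
     manip.move_ptp(T+.10*n_,R)
    manip.move_l(T+.02*n_,max_speed=.15); manip.move_l(T+.006*n_,max_speed=.04)
    manip.dwell(.2);f0=F();g=.006
    while g>-.004:
        g-=.0005; manip.move_l(T+g*n_,max_speed=.02); df=(F()-f0)@n_
        if df>1.0: break
    print('contact gap',g,'dF',df,'w',manip.current_grip_width()*85)
def release(k,along,h):
contact gap -1.734723475976807e-18 dF 1.6074596724930785 w 20.537150073477413
wrist awl_rose [([0.496, -0.39, 0.015], 0.95)]
wrist edge_beveller []
wrist bone_folder []
wrist stitch_chisel [([0.471, -0.423, 0.013], 0.95), ([0.374, -0.388, 0.02], 0.74)]
54.675
```

View pics/b3.png

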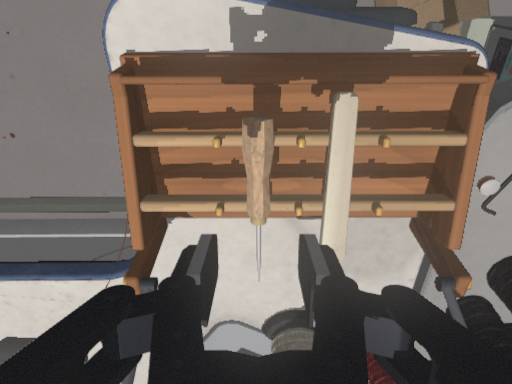

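View pics/chk2.png

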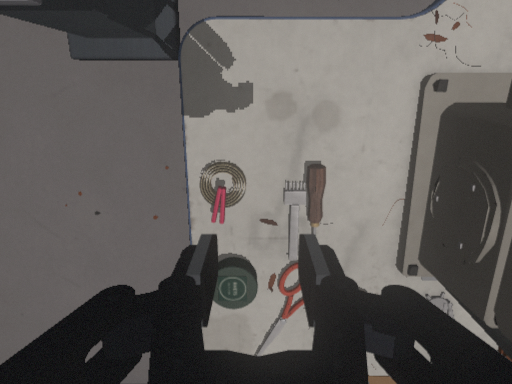

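Run:
```python
from h import *
manip.set_gripper(.75)
manip.move_l([.485,-.35,.22],max_speed=.25); snap('wrist','c1'); manip.move_l([.45,-.37,.24],max_speed=.25); snap('wrist','c2')
for n in('c1','c2'):
    im=np.load(f'pics/{n}.npz')['im'][100:340,150:400,::-1]; cv2.imwrite(f'pics/{n}c.png',cv2.resize(im,None,fx=2.4,fy=2.4,interpolation=cv2.INTER_CUBIC))
print(manip.current_time())
```

```text
56.05
```

View pics/c1c.png

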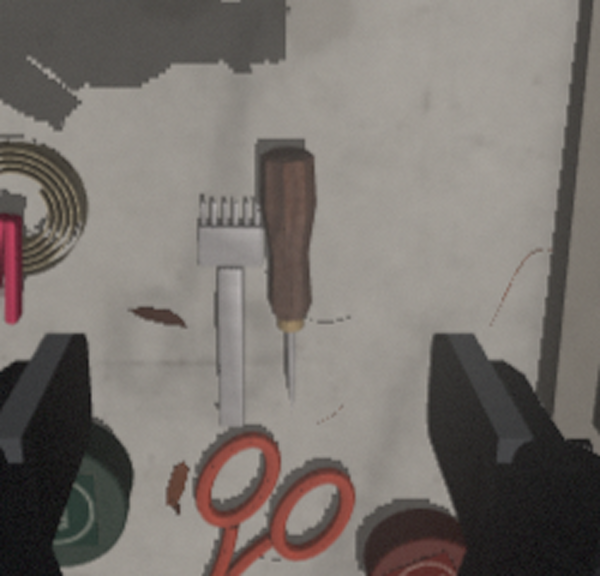

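View pics/c2c.png

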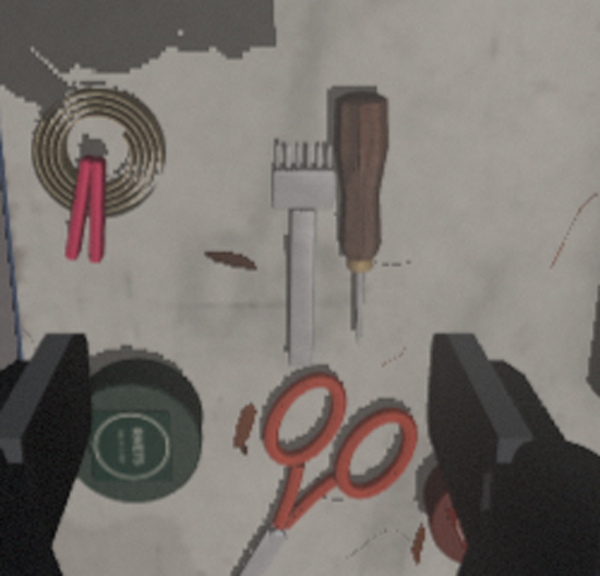

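Run:
```python
from h import *
def onz(r,z): C,d=r;return C+d*(z-C[2])/d[2]
for n,pts in {'c1':dict(teeth=(231,195,10),neck=(230,268,12),end=(231,425,12),neckR=(243,300,12),lowL=(218,390,12),lowR=(244,390,12),awlbutt=(287,150,20),awlferr=(290,327,12),awlsh=(289,365,8)),
 'c2':dict(teeth=(303,140,10),neck=(302,210,12),end=(300,362,12),lowL=(288,330,12),lowR=(314,330,12),awlbutt=(361,95,20),awlferr=(360,265,12),awlsh=(357,300,8))}.items():
    c=dict(np.load(f'pics/{n}.npz'))
    for k,(u,v,z) in pts.items(): print(n,k,onz(ray(c,150+u/2.4-.3,100+v/2.4-.3),z/1000).round(4))
```

```text
c1 teeth [ 0.4713 -0.3775  0.01  ]
c1 neck [ 0.4705 -0.4124  0.012 ]
c1 end [ 0.4702 -0.4958  0.012 ]
c1 neckR [ 0.4765 -0.4285  0.012 ]
c1 lowL [ 0.464  -0.4763  0.012 ]
c1 lowR [ 0.4767 -0.4763  0.012 ]
c1 awlbutt [ 0.4963 -0.3542  0.02  ]
c1 awlferr [ 0.4989 -0.4425  0.012 ]
c1 awlsh [ 0.4988 -0.4648  0.008 ]
c2 teeth [ 0.4701 -0.3779  0.01  ]
c2 neck [ 0.47   -0.4121  0.012 ]
c2 end [ 0.4701 -0.4939  0.012 ]
c2 lowL [ 0.4637 -0.4758  0.012 ]
c2 lowR [ 0.4769 -0.4759  0.012 ]
c2 awlbutt [ 0.4955 -0.355   0.02  ]
c2 awlferr [ 0.4991 -0.4406  0.012 ]
c2 awlsh [ 0.4987 -0.4611  0.008 ]
```

Run:
```python
from h import *
pick(.4677,-.460,-90,.002,.29,jaw=180)
carry(); snap('wrist','s1'); manip.move_l([.38,-.36,.2]); snap('side','s1s'); print(manip.current_time())
```

```text
down dF [0.4 0.7 0.7]
grip width mm 11.215004871887924
w lifted 10.623159120637935
63.2667
```

View pics/s1.png

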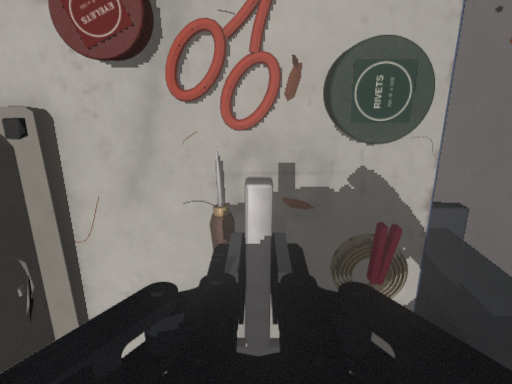

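View pics/s1s.png

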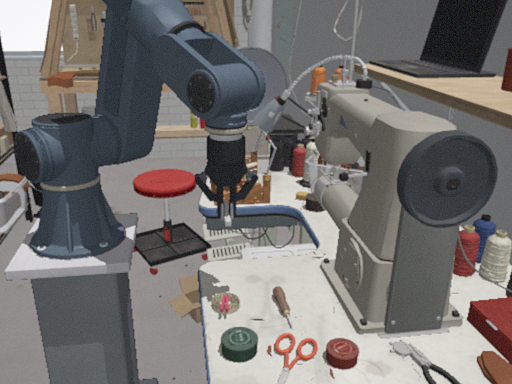

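Run:
```python
from h import *
place(0,-.008,.002); snap('wrist','s2'); print(manip.current_time(),manip.current_qpos())
```

```text
contact gap -1.734723475976807e-18 dF 3.887051870650582 w 10.983500179779169
73.8333 [ 0.72568675  0.64681338  1.69291815 -0.30017423  0.62700612 -0.6080699 ]
```

View pics/s2.png

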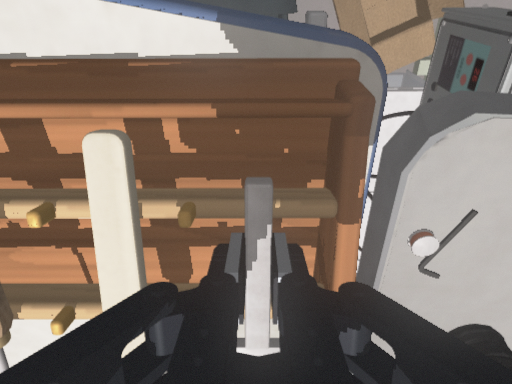

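Run:
```python
from h import *
release(0,0,0); snap('wrist','s3')
manip.move_ptp([.36,.22,.26],Rdown(89.5));manip.move_ptp([.33,.05,.26],Rdown(45));manip.move_ptp([.45,-.33,.28],Rdown(0))
check(('awl_rose',)); snap('wrist','a1'); manip.move_l([.48,-.36,.24],max_speed=.2);snap('wrist','a2'); print(manip.current_time())
for n in('a1','a2'):
    im=np.load(f'pics/{n}.npz')['im'][100:340,150:400,::-1]; cv2.imwrite(f'pics/{n}c.png',cv2.resize(im,None,fx=2.4,fy=2.4,interpolation=cv2.INTER_CUBIC))
```

```text
wrist awl_rose [([0.492, -0.389, 0.019], 0.65)]
78.9917
```

View pics/s3.png

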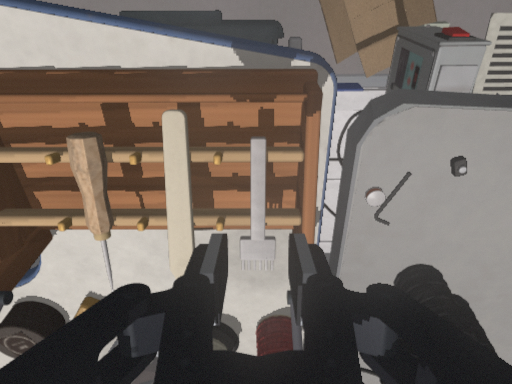

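View pics/a1c.png

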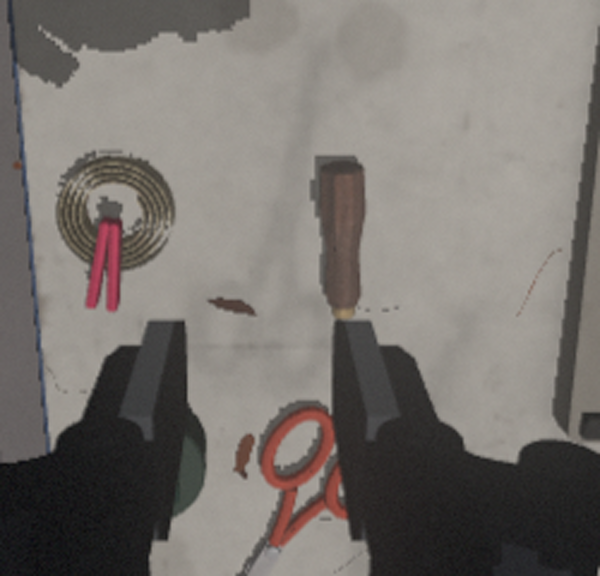

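View pics/a2c.png

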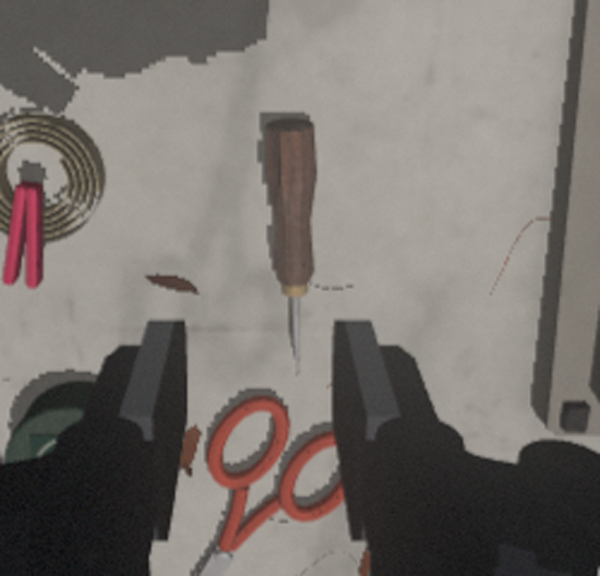

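Run:
```python
from h import *
def onz(r,z): C,d=r;return C+d*(z-C[2])/d[2]
out={}
for n,pts in {'a1':[(343,160,14),(345,315,12)],'a2':[(290,119,14),(296,292,12)]}.items():
    c=dict(np.load(f'pics/{n}.npz'))
    r=[onz(ray(c,150+u/2.4-.3,100+v/2.4-.3),z/1000) for u,v,z in pts]; print(n,np.round(r,4))
    out[n]=r
b=(out['a1'][0]+out['a2'][0])/2;f=(out['a1'][1]+out['a2'][1])/2
d=b-f;yaw=np.degrees(np.arctan2(d[1],d[0]));L=np.linalg.norm(d[:2]);u=d[:2]/L
g=(b[:2]+f[:2])/2-.008*u; print('yaw',yaw,L,g)
pick(g[0],g[1],yaw,.003,.6)
carry(); snap('wrist','a3'); manip.move_l([.40,-.32,.2]); place(3,.005,.003); snap('wrist','a4'); print(manip.current_time())
```

```text
a1 [[ 0.4936 -0.3534  0.014 ]
 [ 0.4978 -0.4423  0.012 ]]
a2 [[ 0.4933 -0.3547  0.014 ]
 [ 0.4974 -0.442   0.012 ]]
yaw 92.68500776223631 0.08819199745338246 [ 0.49588942 -0.40606932]
down dF [-0.6 -0.2  0.7]
grip width mm 21.04846036378218
w lifted 20.727559089901998
contact gap -1.734723475976807e-18 dF 2.621448377535935 w 20.887830918023184
91.8333
```

View pics/a3.png

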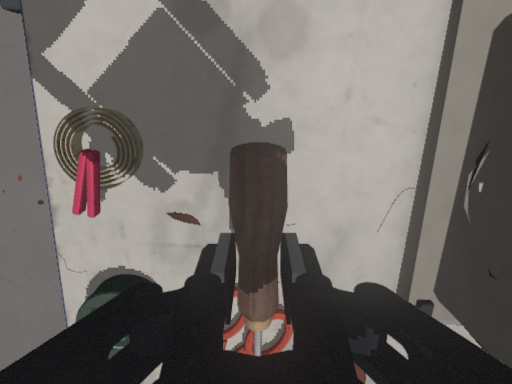

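View pics/a4.png

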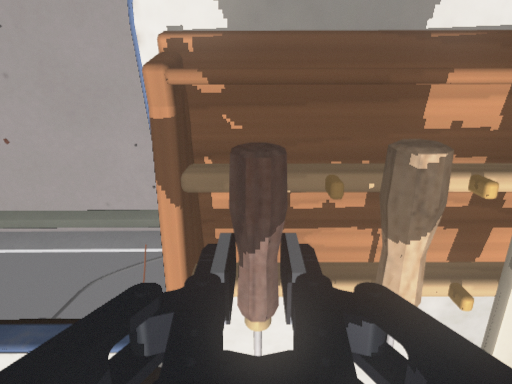

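Run:
```python
from h import *
release(3,0,0); snap('wrist','a5')
manip.move_ptp([.38,.26,.30],Rdown(89.5)); snap('wrist','e1'); snap('side','e1s'); snap('top','e1t')
print(manip.current_time())
```

```text
94.0083
```

View pics/e1.png

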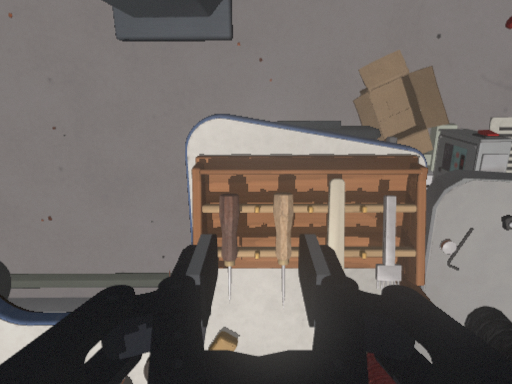

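View pics/e1t.png

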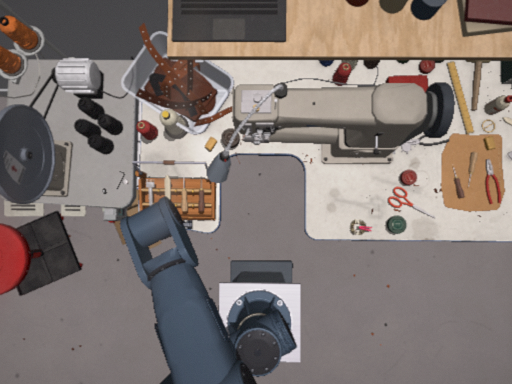

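Run:
```python
from h import *
for n in('e1t','k3t'):
    c=dict(np.load(f'pics/{n}.npz'));P=cloud(c,c['d']);m=(P[...,2]>.14)&(P[...,2]<.23)&(P[...,0]<.68)&(P[...,0]>.54)&(P[...,1]<.42)&(P[...,1]>.22);q=P[m];print(n,len(q),np.median(q,0),np.percentile(q,90,axis=0))
P,R=kpose(1.9,-35); print('bar expected',kpose(1.9,-35,off=.019)[0])
manip.set_gripper(.45,40)
P,R=kpose(1.88,-35,off=.1); manip.move_ptp(P,R); c=snap('wrist','e2')[2]; print(manip.look_for('wrist','keeper_grip'),manip.current_time())
```

```text
e1t 156 [0.59682141 0.31883251 0.18683917] [0.60096958 0.39112225 0.19108728]
k3t 157 [0.59690957 0.31797558 0.18677566] [0.6012012  0.39123587 0.19136524]
bar expected [0.59774264 0.3215     0.18105961]
[{'at': [0.6024, 0.3359, 0.1878], 'confidence': 0.64}, {'at': [0.5226, 0.3503, 0.0357], 'confidence': 0.29}] 95.6333
```

View pics/e2.png

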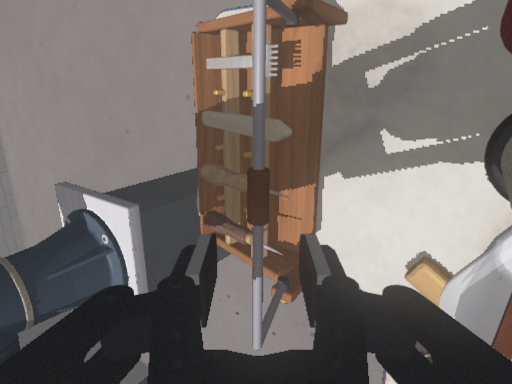

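Bar at column 258, centred between the fingers; the tools lie undisturbed. Gripping and swinging down.

Run:
```python
from h import *
P,R=kpose(1.86,-35); manip.move_l(P,max_speed=.08); print(F())
manip.set_gripper(0.,40); print('w',manip.current_grip_width(),F())
for th in list(np.arange(1.7,.1,-.15))+[.08,.0]:
    th=max(th,0);P,R=kpose(th,20-55*th/1.87); manip.move_l(P,R,max_speed=.1); f=np.array(manip.current_force())
    print(round(th,2),f.round(1),round(manip.current_grip_width(),3))
    if np.linalg.norm(f)>60: break
snap('wrist','e3');snap('side','e3s')
print(manip.current_time())
```

```text
[0.45559768 0.15934793 0.57880577]
w 0.17658467395897495 [2.74833    0.2228167  0.70835848]
1.7 [ 1.4 -0.9  2.4] 0.171
1.55 [1.3 0.7 4.7] 0.174
1.4 [1.1 0.6 7.2] 0.167
1.25 [-0.5  0.7  9.6] 0.173
1.1 [-2.2  4.5  4.6] 0.169
0.95 [-2.   5.9  2.2] 0.17
0.8 [-3.   6.   3.5] 0.172
0.65 [-2.9  5.   1.3] 0.169
0.5 [-3.1  6.5 -0.1] 0.172
0.35 [-1.1  6.1 -2. ] 0.169
0.2 [-2.6  5.7 -0.1] 0.175
0.08 [-1.9  5.1 -2.2] 0.164
0.0 [-7.7  5.2  5.4] 0.168
101.0417
```

View pics/e3.png

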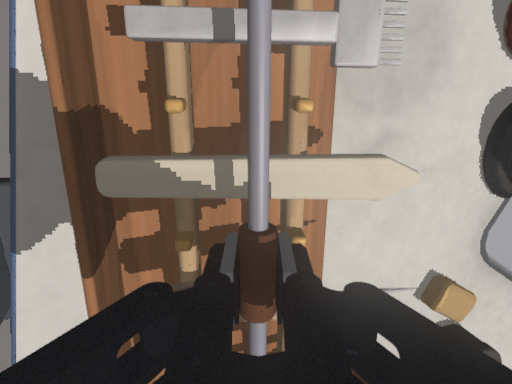

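Run:
```python
from h import *
manip.set_gripper(.36); print(F()); P,R=kpose(0,20,off=.1); manip.move_l(P,R,max_speed=.1)
manip.move_ptp([.37,.26,.30],Rdown(89.5)); manip.set_gripper(.9);snap('wrist','e4'); 
c=dict(np.load('pics/e4.npz'));Pq=cloud(c,c['d']).reshape(-1,3)
m=(Pq[:,2]>.085)&(Pq[:,2]<.13)&(Pq[:,1]>.2)&(Pq[:,1]<.44)&(Pq[:,0]<.51)&(Pq[:,0]>.44);q=Pq[m];print('bar',len(q),q.mean(0))
im=c['im'][140:300,170:450,::-1]; cv2.imwrite('pics/e4c.png',cv2.resize(im,None,fx=2.8,fy=2.8,interpolation=cv2.INTER_CUBIC))
manip.move_ptp([.30,.0,.35],Rdown(0)); snap('top','e5t');snap('side','e5s');print(manip.current_time())
im=np.load('pics/e5s.npz')['im'][130:230,180:300,::-1]; cv2.imwrite('pics/e5sc.png',cv2.resize(im,None,fx=5,fy=5,interpolation=cv2.INTER_CUBIC))
for k in range(4): print('lane',k,lane(k).round(3))
for n in('awl_rose','edge_beveller','bone_folder','stitch_chisel','keeper_grip','tape_roll'): print(n,[(np.round(x['at'],3).tolist(),round(x['confidence'],2)) for x in manip.look_for('top',n)])
```

```text
[ 0.61133176 -0.34918497  0.08597987]
bar 1586 [0.47397101 0.31643158 0.0989394 ]
105.9083
lane 0 [0.48  0.419 0.058]
lane 1 [0.479 0.354 0.058]
lane 2 [0.479 0.289 0.058]
lane 3 [0.478 0.224 0.058]
awl_rose [([0.47, 0.225, 0.073], 0.71)]
edge_beveller [([0.469, 0.292, 0.079], 0.72)]
bone_folder [([0.501, 0.355, 0.072], 0.76)]
stitch_chisel []
keeper_grip []
tape_roll [([0.374, -0.387, 0.015], 0.71)]
```

View pics/e4c.png

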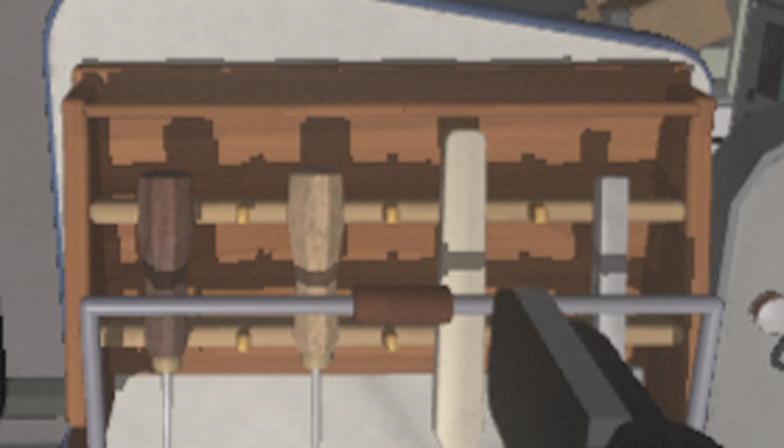

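View pics/e5sc.png

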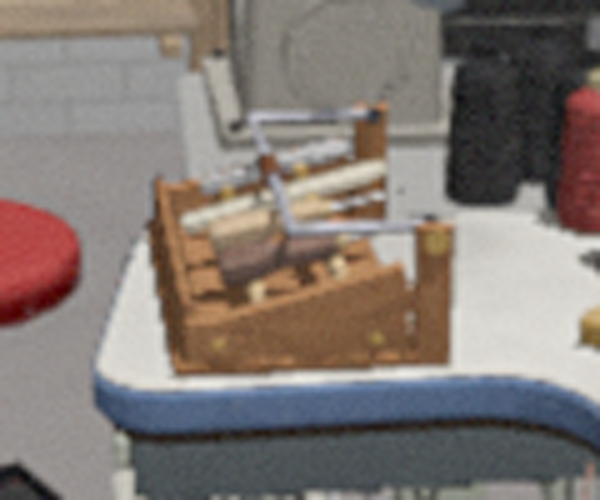

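Run:
```python
from h import *
print(F()); manip.dwell(.5); manip.sign_off(); print(manip.current_time())
```

```text
[ 0.66082565 -0.62243772 -0.5119941 ]
the job is handed in; nothing more can be done
the job is handed in; nothing more can be done
```

All four tools are on the rest with the keeper bar down over them, and I handed the job in at about 106 s. Hand-in gives no verdict, so the state below is what my last checks showed.

**What I did:** I swung the keeper up to its stop and laid each tool in a lane of its own, handle down-slope:

| Lane | Tool |
|---|---|
| 0 | pricking iron |
| 1 | bone folder |
| 2 | edge beveller |
| 3 | awl |

- **Forces:** I gripped the tools at a 25 N setting. Set-down readings at the wrist were 1.6 to 4.1 N.
- **The awl was knocked during the run.** It ended up beside the pricking iron, so I found both again. I then took the iron first, by its lower shank.

**Last checks:**
- **Keeper:** the bar reads the same as at the start (x 0.474 m, z 0.099 m), which means fully down.
- **Tools:** the pictures show every tool lying on both rails in its lane. The top camera found the awl, beveller and folder within about 3 mm of the lane middle across the rest.
- **Tape measure:** it has not moved (0.374, -0.387 m).
- **Robot:** it was clear of everything, with wrist force about zero.

**Not confirmed:** in that last top view the detector did not report the pricking iron or the keeper sleeve. I confirmed both in the wrist and side pictures instead, and the bar's position from the wrist camera's depth.

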